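Check the hinges of two bead tins and mark the stiff one as a reject

TASK

One of the two teal bead tins has a stiff hinge. Try the tin on the robot's left first, then the one on its right: lift each lid about half-way by its white bead and let go - a good lid drops shut by itself, a stiff one stays up. Leave both tins where they stand and the stiff lid up, and reject the stiff tin by standing the red marker upright close beside it, without disturbing the blue cup or the pink polish bottle.

Things in the scene. Friction and masses are not known exactly. Their poses are not given: they have to be found in the camera images.
- tin_1_center (a point): centre, 18 mm above the underside, of a loose teal hinged bead tin, 0.3 kg, standing upright. Box 64 (x) x 60 (y) x 32 mm high; lid on it 4 mm thick, 56 mm wide. Axes: z up, x front to back, y along the hinge. Front (-x) faces the robot within 30 degrees. Hinge 32 mm behind (+x), 14 mm above this point. One tin is at y above 0.15 m (robot's left), the other below -0.15 m
- tin_2_center (a point): the same point of the other tin, alike in all sizes and looks: which is stiff is not seen, nor told by the name. Each lid's pull is a white 16 mm bead on a thin brass stem, its centre 54 mm in front (-x) of this point and 16 mm above it when shut; pinched across y from above, it follows an arc of 86 mm radius about the hinge
- lid_1 (a joint): lid angle of tin_1, 0 shut, growing as the front rises, stop at 1.3 rad. A good hinge is almost without friction: its lid, let go half-way (0.65 rad), drops shut in half a second. A stiff one stays where it is let go; lifting it takes under 1 N at the bead
- lid_2 (a joint): the same for tin_2
- marker_center (a point): centre, half-way up, of the loose red reject marker, an upright plastic pawn 45 mm high, 40 g: foot 34 mm across and 6 mm high, shaft 24 mm across from 10 to 36 mm above its underside, narrower tip; z up. Close beside a tin means centres 80 to 110 mm apart: nearer, the raised lid may be in the gripper's way
- cup: navy clay cup, 48 mm across and 42 mm high, loose, between the robot and the marker; origin at the centre of its underside. Not to be disturbed
- polish: pink nail-polish bottle with a white cap, 34 mm across and 75 mm high, loose, beyond the marker; origin at the centre of its underside. Not to be disturbed

How it is judged:
On the way, in this order (a step that is already met when the one before it is completed fails the run):
1. the lid of the tin on the robot's left is lifted past 0.4 rad (((world y of tin_1_center above 0.1 m and value of joint lid_1 above 0.4 rad) or (world y of tin_2_center above 0.1 m and value of joint lid_2 above 0.4 rad))), for 0.1 s.
2. then the lid of the tin on the robot's right is lifted past 0.4 rad (((world y of tin_1_center below -0.1 m and value of joint lid_1 above 0.4 rad) or (world y of tin_2_center below -0.1 m and value of joint lid_2 above 0.4 rad))), for 0.1 s.
At the end, for the whole second after the job is handed in: The stiff lid stays up (above 0.35 rad), the other is shut (under 0.1 rad); the marker stands upright (within 0.15 rad) on the work surface, its centre within 125 mm of that of the tin with the raised lid; both tins stand flat (within 0.1 rad), within 50 mm of where they began (((value of joint lid_1 above 0.35 rad and horizontal distance between marker_center and tin_1_center below 0.125 m and value of joint lid_2 below 0.1 rad) or (value of joint lid_2 above 0.35 rad and horizontal distance between marker_center and tin_2_center below 0.125 m and value of joint lid_1 below 0.1 rad)) and height (world z) of marker_center below 0.027 m and angle between marker_center's own z axis and vertical below 0.15 rad and distance of each of tin_1_center, tin_2_center from where it was at the start of the episode below 0.05 m and angle between each of tin_1_center, tin_2_center's own z axis and vertical below 0.1 rad); the robot touches nothing.
It fails at once if the cup or the polish bottle is moved by more than 30 mm or tipped over (distance of any of cup, polish from where it was at the start of the episode above 0.03 m or angle between any of cup, polish's own z axis and vertical above 0.5 rad).
It also fails if it takes over 58 s, if anything falls off the work surface, if the arm or the gripper's body presses on something with over 40 N, if the wrist force passes 120 N, or if a joint passes its speed limit or range.

ROBOT

A 7-joint arm with a two-finger parallel gripper is mounted at the origin on the work surface. World frame = base frame: x ahead of the robot, y to its left, z up, the work surface at z = 0. Lengths are in m, angles in rad, forces in N, time in s.
With the tool pointing down it reaches from about 0.4 to 0.85 m from the base axis. Payload 10.4 kg.
Tool frame: the origin (TCP) lies at the very end of the fingers, on their centre line; the grasp point (between the pads) lies 19 mm behind it; z points along the fingers, y is the line along which they close (so a half turn about z gives the same grasp; the last joint's range is limited). The gripper opens to 87 mm and grips with 3 to 60 N. Pads are 19 mm wide; open, the fingers measure 117 mm over their backs; the gripper's body (75 mm by 190 mm) begins 51 mm behind the grasp point.
Start: joints at [-1.14, 0.332, -0.065, 1.46, 0.022, 1.35, -0.088], TCP at [0.274, 0.562, 0.195] pointing down, gripper open.
Joint ranges: [-2.6, 2.6], [-0.5, 2.12], [-1.47, 1.34], [0.16, 2.42], [-1.27, 4.41], [0.06, 2.06], [-2.6, 2.6]. Speed limits (rad/s): [2.22, 2.22, 2.79, 2.79, 3.14, 3.14, 3.14].

INTERFACE

Orientations are given as a unit quaternion [x, y, z, w].
In Python, from bench import r gives the robot as it stands.
- The arm moves only by the shell command python3 -m crank 'ROWS' [FORCE]. ROWS is JSON, a list that holds one entry, the list of rows, each a list of 5 numbers: the shift along the tool's x, y, z in mm, then the turn about the tool's z in degrees, then the opening, from -1 (shut) to 1 (fully open). A call has 1 to 20 rows; each row is the pose to reach, as a shift and turn from the pose commanded when the call began, along the tool's axes at that moment; what a row does not reach only later rows make up. A row lasts 1/10 s, in which the tool goes at most 50 mm and 8.59 degrees, less where a joint would pass 70% of its speed; a pose out of reach is approached as far as the arm can. A call with a gripper value outside its range is refused whole. The fingers move at their own pace and stop on an object; FORCE is the grip in N (left out, the last holds). Time passes only in rows, so rows that repeat a pose let the fingers close. It gives the time, the measured TCP pose, the force, the opening and the grip force at its end, in the units of the state.
- r.read_state(): the state, without advancing time (a new reading comes with each control period).
- r.camera(name): name is "side" or "top" or "wrist"; returns a dict with "image" (480x640x3 uint8, red, green, blue), "vfov" (degrees; the focal length in pixels is half the picture's height over the tangent of half this angle, whatever the lens; pixels are square), "cx", "cy" (the principal point, pixels), "k1" (the pictures are not rectified: a ray, as slopes to the right and down, at radius r is drawn at 1 + k1 r^2 times it, then the intrinsics apply), "eye" and "attitude" of the camera in the world. Camera axes: x right, y down, z forward; pixel columns grow to the right and rows downward; lengths in m; the calibration is good to about 2 mm. A picture is of the moment at which its call begins. There is no depth.
- r.close_job(): hands the job in; it is judged then, once.
The state is a dict: "time": time; "joint_positions": joint angles; "joint_vel": joint speeds; "joint_torque": joint torques, N m; "ee_pos": TCP position; "eef_rot": TCP orientation; "ft_force": force on the tool from outside, world axes, zero at the start; "torque": the same for the moment, N m; "width": finger opening in m; "grip_force": force on a finger pad.
Only numpy, scipy, OpenCV 4.12 (cv2) and the standard library are available. Lean on these libraries where they do the work, as an engineer would, in place of code of your own. Each camera call takes 0.05 s, during which the arm holds its last target. There are 200 camera calls.

## Working session

There is one attempt and no reset: what is moved stays moved. The work goes in short steps, Python scripts to look and compute and a shell command to move; the robot and the scene stay as the last step left them, time stands still between calls to the robot, and variables do not carry over. Pictures are saved under pics/ and viewed, at most 10 in all, crops included, and the job is handed in when it is done.

```bash
mkdir -p pics; ls
python3 - <<'E'
from bench import r
import cv2
s=r.read_state()
print({k:s[k] for k in ("time","ee_pos","eef_rot","width")})
for n in ("top","side"):
    c=r.camera(n)
    cv2.imwrite(f"pics/{n}0.png",c["image"][:,:,::-1])
    print(n,{k:v for k,v in c.items() if k!="image"})
E
```

```text
pics
{'time': 0.0, 'ee_pos': array([0.27381733, 0.56135205, 0.19393745]), 'eef_rot': array([ 2.24943097e-01,  9.74371635e-01, -7.10608793e-04, -1.24225434e-04]), 'width': 0.08695496082280627}
top {'vfov': 47.46233773243272, 'cx': 315.19776356651494, 'cy': 236.0709349629666, 'k1': -0.12040416945289954, 'eye': array([0.42766786, 0.00948688, 0.94261221]), 'attitude': array([ 0.70905204, -0.70150648,  0.05335543, -0.04782326])}
side {'vfov': 57.99112692721268, 'cx': 321.2982547187954, 'cy': 237.4725124670114, 'k1': -0.016285313385189563, 'eye': array([ 0.3316386 , -0.42467329,  0.56452365]), 'attitude': array([ 0.90624921, -0.21062985,  0.0920473 , -0.35478829])}
```

View pics/top0.png

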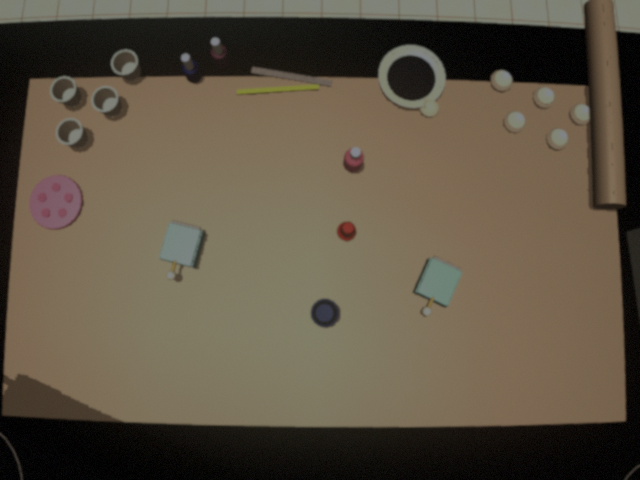

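View pics/side0.png

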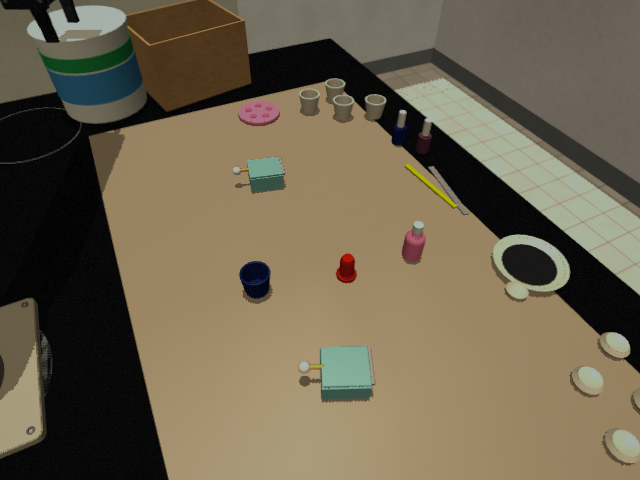

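The top view shows the left tin at about (182,243) with its bead at (171,275), and the right tin at (438,282) with its bead at (426,311). The marker is at (346,231), the cup at (324,312) and the polish at (354,158). I'll enlarge these for finer readings.

```bash
cat > h.py <<'E'
import numpy as np, cv2
from scipy.spatial.transform import Rotation as R
def cal(c):
    f=c["image"].shape[0]/2/np.tan(np.radians(c["vfov"])/2)
    return np.array([[f,0,c["cx"]],[0,f,c["cy"]],[0,0,1]]),np.array([c["k1"],0,0,0,0.])
def world(c,uv,z):
    K,d=cal(c)
    p=cv2.undistortPoints(np.array([[uv]],float),K,d)[0,0]
    v=R.from_quat(c["attitude"]).apply([p[0],p[1],1])
    return c["eye"]+v*(z-c["eye"][2])/v[2]
def proj(c,P):
    K,d=cal(c); M=R.from_quat(c["attitude"]).inv()
    return cv2.projectPoints(np.atleast_2d(M.apply(np.atleast_2d(P)-c["eye"])),np.zeros(3),np.zeros(3),K,d)[0][:,0]
def totool(s,target):
    """mm shift in tool axes from measured TCP"""
    return R.from_quat(s["eef_rot"]).inv().apply(np.array(target)-s["ee_pos"])*1000
E
python3 - <<'E'
import cv2,numpy as np
a=cv2.imread("pics/top0.png")
def crop(im,x,y,w=40,k=5):
    return cv2.resize(im[y:y+w*3//2,x:x+w*2],None,fx=k,fy=k,interpolation=cv2.INTER_CUBIC)
p=[crop(a,150,215),crop(a,400,255),crop(a,310,205),crop(a,290,285)]
o=np.vstack([np.hstack(p[:2]),np.hstack(p[2:])]); o=np.clip(o*1.5,0,255).astype('uint8')
cv2.imwrite("pics/crop0.png",o)
E
```

```text
(no output)
```

View pics/crop0.png

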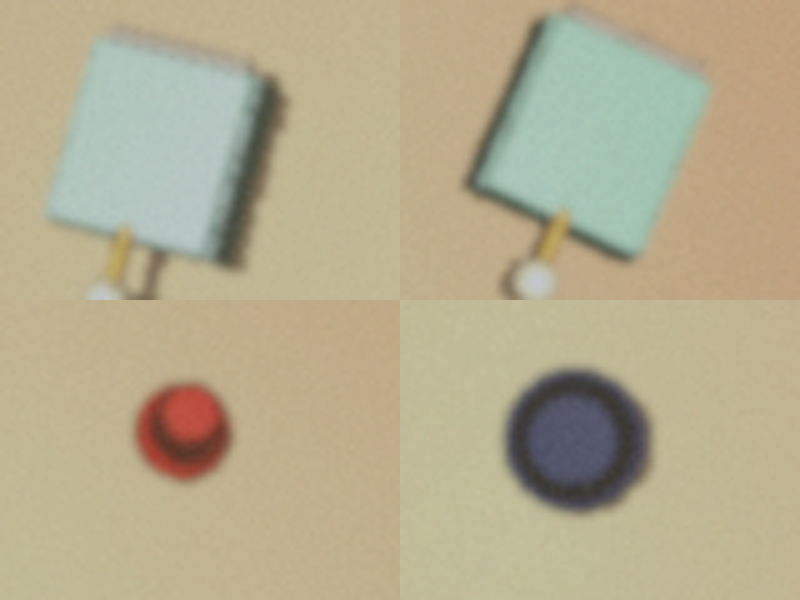

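The crops show the left lid corners at about (169,223), (202,230), (194,267) and (159,258), with its bead at (170.6,275.5). The right lid corners are at (431,258), (462,272), (447,306) and (416,291), with its bead at (427.2,311.4). The marker foot is at (346.8,231.6) and the cup rim at (325.6,313).

Run:
```python
from bench import r
from h import *
c=r.camera("top"); s=r.read_state()
c2=r.camera("side")
W=lambda u,z:world(c,u,z)
for n,cs,b in (("L",[(169,223),(201.6,230),(194,266.6),(159,257.6)],(170.6,275.5)),("R",[(431,258),(462,272),(447,306),(416,291)],(427.2,311.4))):
    P=np.array([W(u,.036) for u in cs]); B=W(b,.034)
    ax=P[:2].mean(0)-P[2:].mean(0); h=P[:2].mean(0); C=P.mean(0)
    side=(P[0]+P[3]-P[1]-P[2]); 
    print(n,"lidc",C.round(4),"bead",B.round(4),"len",np.linalg.norm(ax).round(4),"yaw",np.degrees([np.arctan2(ax[1],ax[0]),np.arctan2(-side[0],side[1]),np.arctan2(C[1]-B[1],C[0]-B[0])]).round(1),"d",np.linalg.norm((C-B)[:2]).round(4), "side bead px",proj(c2,B).round(1))
for n,u,z in (("foot",(346.8,231.6),.003),("tip",(348,227.6),.045),("cup",(325.6,313),.042),("polish",(354,165),.02)):
    print(n,W(u,z).round(4),proj(c2,W(u,z)).round(1))
M=R.from_quat(s["eef_rot"]).as_matrix(); print(M.round(3)); print(s["time"])
```

```text
L lidc [0.542 0.229 0.036] bead [0.4892 0.2447 0.034 ] len 0.0618 yaw [-11.5 -12.5 -16.5] d 0.0551 side bead px [[235.3 170.9]]
R lidc [ 0.4837 -0.205   0.036 ] bead [ 0.4342 -0.1846  0.034 ] len 0.0621 yaw [-25.2 -24.6 -22.4] d 0.0535 side bead px [[302.3 368.2]]
foot [ 0.5717 -0.0522  0.003 ] [[344.7 274.7]]
tip [ 0.572  -0.0514  0.045 ] [[346.1 257.8]]
cup [ 0.4305 -0.0152  0.042 ] [[253.3 273.5]]
polish [ 0.6869 -0.0636  0.02  ] [[408.5 249.8]]
[[-0.899  0.438 -0.   ]
 [ 0.438  0.899 -0.001]
 [-0.    -0.001 -1.   ]]
0.15
```

Run:
```python
from bench import r
from h import *
s=r.read_state()
print(totool(s,[.4892,.2447,.075]))
```

```text
[-332.38665627 -190.23387615  119.44678234]
```

```bash
python3 -m crank '[[[-332,-190,60,-12,0.2],[-332,-190,60,-12,0.2],[-332,-190,60,-12,0.2],[-332,-190,60,-12,0.2],[-332,-190,60,-12,0.2],[-332,-190,60,-12,0.2],[-332,-190,60,-12,0.2],[-332,-190,119,-12,0.2],[-332,-190,119,-12,0.2],[-332,-190,119,-12,0.2],[-332,-190,119,-12,0.2],[-332,-190,119,-12,0.2]]]' 15
python3 - <<'E'
from bench import r
from h import *
c=r.camera("wrist"); s=r.read_state()
cv2.imwrite("pics/w1.png",c["image"][:,:,::-1])
print(s["ee_pos"],s["width"],np.abs(s["joint_vel"]).max(),totool(s,[.4892,.2447,.015]),"bead proj",proj(c,[.4892,.2447,.034]))
print(R.from_quat(s["eef_rot"]).as_matrix().round(3))
E
```

```text
time: 1.4
ee_pos: [0.4893, 0.2474, 0.0774]
eef_rot: [0.121, 0.993, 0.001, 0.001]
ft_force: [0.0, 0.2, -0.0]
width: 0.052
grip_force: 0.0
[0.48932159 0.24735029 0.07739067] 0.052282618251820935 0.006559801453888283 [-0.42953327 -2.74190061 62.38535188] bead proj [[315.85644395 249.42462785]]
[[-0.971  0.24   0.002]
 [ 0.24   0.971  0.002]
 [-0.001  0.002 -1.   ]]
```

View pics/w1.png

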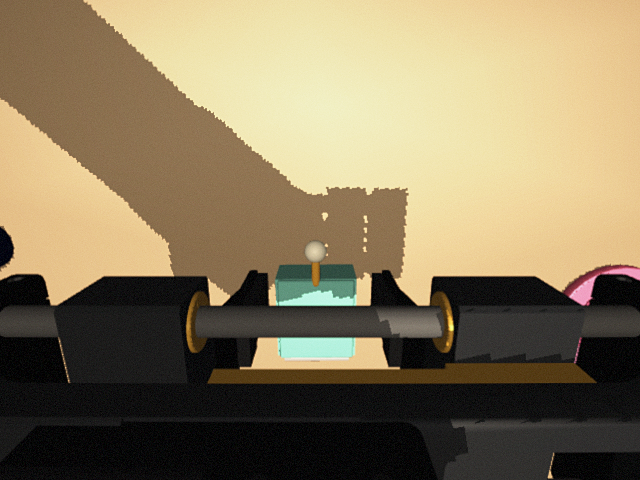

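The wrist view shows the bead at (315,251), within 2 px of the prediction, and the stem is square to the fingers. I'll descend and grip.

```bash
python3 -m crank '[[[0,-3,30,0,0.2],[0,-3,62,0,0.2],[0,-3,62,0,0.2],[0,-3,62,0,-1],[0,-3,62,0,-1],[0,-3,62,0,-1],[0,-3,62,0,-1],[0,-3,62,0,-1],[0,-3,62,0,-1]]]' 10
```

```text
time: 2.35
ee_pos: [0.4885, 0.2426, 0.014]
eef_rot: [0.122, 0.993, 0.0, 0.0]
ft_force: [-0.6, 0.2, 0.2]
width: 0.0123
grip_force: 0.0
```

```bash
python3 -m crank '[[[0,0,0,0,-1],[0,0,0,0,-1],[0,0,0,0,-1]]]' 10;  python3 - <<'E'
from bench import r
from h import *
c=r.camera("wrist")
cv2.imwrite("pics/w2.png",c["image"][:,:,::-1][200:400,180:460].repeat(2,0).repeat(2,1))
E
```

```text
time: 2.65
ee_pos: [0.4886, 0.2428, 0.014]
eef_rot: [0.122, 0.993, 0.0, 0.0]
ft_force: [0.3, 0.5, 4.0]
width: 0.0007
grip_force: 1.7
```

View pics/w2.png

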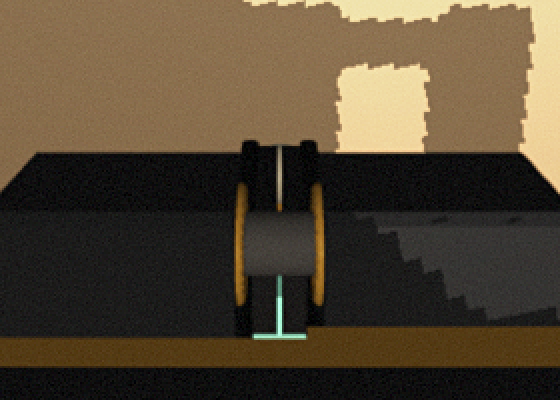

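The gripper is fully shut, so the bead slipped out. I'll open it again and look.

```bash
python3 -m crank '[[[0,0,0,0,0.2],[0,0,0,0,0.2],[0,0,0,0,0.2],[0,0,0,0,0.2],[0,0,0,0,0.2]]]' 10;  python3 - <<'E'
from bench import r
from h import *
c=r.camera("wrist"); d=r.camera("side"); s=r.read_state()
a=c["image"][:,:,::-1][200:440,160:480].repeat(2,0).repeat(2,1)
b=cv2.resize(d["image"][:,:,::-1][110:230,180:340],None,fx=5,fy=5,interpolation=cv2.INTER_CUBIC)
a=cv2.resize(a,(400,300));b=cv2.resize(b,(400,300))
cv2.imwrite("pics/w3.png",np.hstack([a,b]))
B=[.4892,.2447,.034]
print(proj(c,B),proj(d,B),proj(c,s["ee_pos"]+[0,0,.019]),proj(d,s["ee_pos"]+[0,0,.019]),s["ee_pos"])
E
```

```text
time: 3.2
ee_pos: [0.4882, 0.2425, 0.0136]
eef_rot: [0.122, 0.993, -0.0, -0.0]
ft_force: [-0.9, -0.6, -0.2]
width: 0.0324
grip_force: 0.0
[[324.35397541 285.41693951]] [[235.23310297 170.91005656]] [[319.99973145 283.73614399]] [[235.22735368 172.21985141]] [0.48827511 0.24255425 0.01363158]
```

View pics/w3.png

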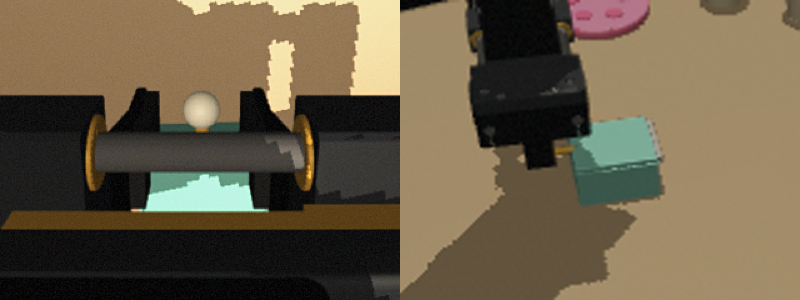

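Run:
```python
from bench import r
from h import *
c=r.camera("wrist"); s=r.read_state()
T=R.from_quat(s["eef_rot"])
print("eye in tool mm",T.inv().apply(c["eye"]-s["ee_pos"])*1000,"fwd in tool",(T.inv()*R.from_quat(c["attitude"])).apply([0,0,1]),s["width"],s["time"])
w=s["width"]/2
for x in (.0095,-.0095):
  for z in (0,-.019,-.038): print(x,z,proj(c,s["ee_pos"]+T.apply([x,w,z])).round(0),proj(c,s["ee_pos"]+T.apply([x,-w,z])).round(0))
# bead at (321.6,286.4): candidates along ray by height
for z in (.0,.008,.02,.034,.045,.055): 
  b=world(c,(321.6,286.4),z); print(z,b.round(4),(T.inv().apply(b-s["ee_pos"])*1000).round(1))
cv2.imwrite("pics/w4.png",c["image"][:,:,::-1][230:380,220:420].repeat(4,0).repeat(4,1))
```

```text
eye in tool mm [  72.87871971   -0.38877915 -189.75857666] fwd in tool [-2.66116915e-01  5.46982584e-04  9.63940604e-01] 0.044588155656954134 3.35
0.0095 0 [[358. 256.]] [[281. 256.]]
0.0095 -0.019 [[362. 267.]] [[278. 267.]]
0.0095 -0.038 [[367. 281.]] [[273. 281.]]
-0.0095 0 [[357. 286.]] [[282. 286.]]
-0.0095 -0.019 [[361. 300.]] [[279. 300.]]
-0.0095 -0.038 [[366. 317.]] [[274. 317.]]
0.0 [0.5039 0.2399 0.    ] [-15.8   1.2  13.7]
0.008 [0.5005 0.2406 0.008 ] [-12.3   1.1   5.7]
0.02 [0.4954 0.2418 0.02  ] [-7.1  1.  -6.3]
0.034 [0.4895 0.2432 0.034 ] [ -1.    0.9 -20.3]
0.045 [0.4848 0.2443 0.045 ] [  3.8   0.8 -31.3]
0.055 [0.4806 0.2452 0.055 ] [  8.2   0.8 -41.3]
```

View pics/w4.png

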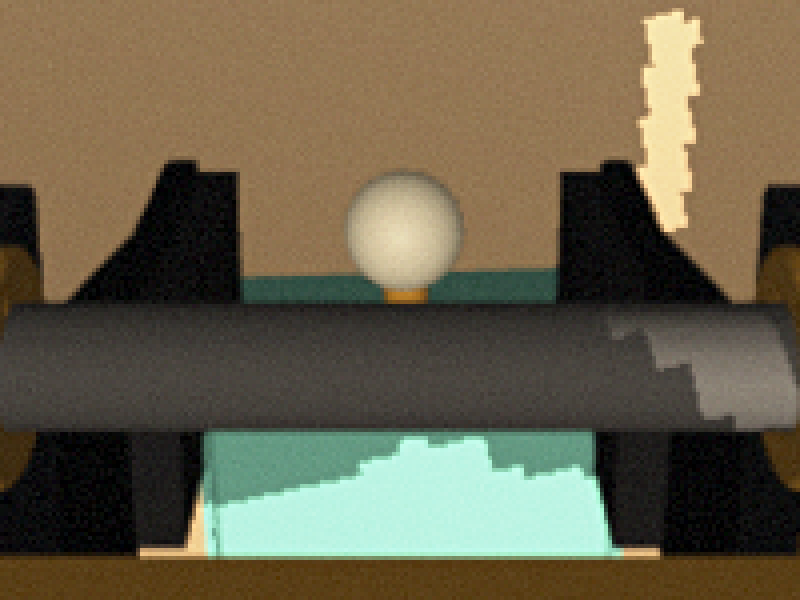

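The bead sits at (321.6,286.4). The fingertip edges are at row 272 rather than the 256 I predicted, so the tips look about 7–10 mm shorter than assumed and shut above the bead. I'll go 9 mm lower and close again.

```bash
python3 -m crank '[[[-1,1,9,0,0.2],[-1,1,9,0,-1],[-1,1,9,0,-1],[-1,1,9,0,-1],[-1,1,9,0,-1],[-1,1,9,0,-1],[-1,1,9,0,-1],[-1,1,9,0,-1],[-1,1,9,0,-1],[-1,1,9,0,-1]]]' 10
```

```text
time: 4.35
ee_pos: [0.4896, 0.2433, 0.0048]
eef_rot: [0.122, 0.993, 0.0, 0.0]
ft_force: [-0.0, -0.4, 1.0]
width: 0.0146
grip_force: 10.0
```

Grip holds at 10 N and 14.6 mm opening. Now I'll lift along the arc to 0.65 rad.

```bash
python3 -m crank '[[[-0.4,0,-6.5,0,-1],[-1.3,0,-12.8,0,-1],[-2.6,0,-19,0,-1],[-4.4,0,-25.3,0,-1],[-6.7,0,-31.2,0,-1],[-9.4,0,-37,0,-1],[-12.6,0,-42.7,0,-1],[-16.1,0,-48.2,0,-1],[-18.7,0,-51.6,0,-1],[-18.7,0,-51.6,0,-1],[-18.7,0,-51.6,0,-1]]]' 12
python3 - <<'E'
from bench import r
from h import *
c=r.camera("wrist");d=r.camera("side")
a=cv2.resize(c["image"][:,:,::-1][200:440,160:480],(400,300))
b=cv2.resize(d["image"][:,:,::-1][110:230,180:340],(400,300),interpolation=cv2.INTER_CUBIC)
cv2.imwrite("pics/w5.png",np.hstack([a,b]))
E
```

```text
time: 5.45
ee_pos: [0.5077, 0.2389, 0.0564]
eef_rot: [0.122, 0.993, 0.0, 0.0]
ft_force: [-1.1, 1.8, 1.5]
width: 0.014
grip_force: 12.0
```

View pics/w5.png

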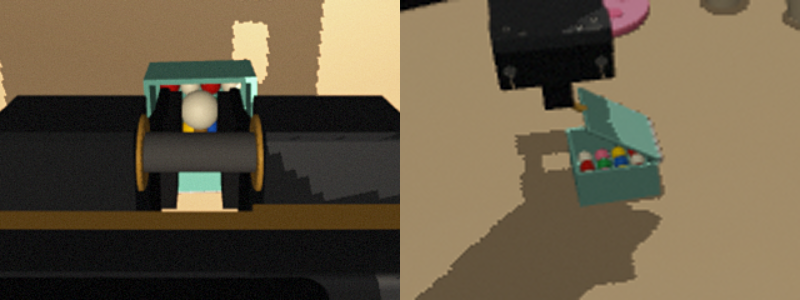

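The lid is up about half-way in the side view, with the interior beads visible and the bead held between the pads. I'll release it, retreat, and check numerically which bead position is white.

```bash
python3 -m crank '[[[0,0,0,0,0.1],[0,0,0,0,0.1],[0,0,0,0,0.1],[0,0,0,0,0.1],[0,0,0,0,0.1],[0,0,0,0,0.1],[0,0,-40,0,0.1],[0,0,-90,0,0.1],[0,0,-110,0,0.1],[0,0,-110,0,0.1]]]'
cat >> h.py <<'E'
def beadcheck(c,shut,dirx):
    """mean RGB at the bead for lid angles; dirx = tin x axis in world"""
    for a in np.arange(0,1.31,.13):
        P=np.array(shut)+dirx*(.086*(1-np.cos(a))+.002*np.sin(a))+np.array([0,0,.086*np.sin(a)])
        u,v=proj(c,P)[0].round().astype(int); print(round(a,2),(u,v),c["image"][v-1:v+2,u-1:u+2].mean((0,1)).round())
E
python3 - <<'E'
from bench import r
from h import *
s=r.read_state(); print(s["ee_pos"],s["width"])
beadcheck(r.camera("side"),[.4892,.2447,.034],np.array([.97,-.242,0]))
E
```

```text
time: 6.55
ee_pos: [0.5095, 0.2397, 0.1702]
eef_rot: [0.122, 0.993, 0.002, 0.002]
ft_force: [-0.4, -0.6, -0.3]
width: 0.0477
grip_force: 0.0
[0.50954824 0.23968228 0.17015842] 0.047730608025804366
0.0 (np.int64(235), np.int64(171)) [96. 81. 59.]
0.13 (np.int64(235), np.int64(166)) [139. 119.  88.]
0.26 (np.int64(236), np.int64(162)) [158. 136. 101.]
0.39 (np.int64(237), np.int64(157)) [158. 136. 101.]
0.52 (np.int64(239), np.int64(152)) [137. 122.  93.]
0.65 (np.int64(242), np.int64(148)) [148. 141. 119.]
0.78 (np.int64(245), np.int64(143)) [157. 136. 102.]
0.91 (np.int64(250), np.int64(139)) [157. 136. 102.]
1.04 (np.int64(254), np.int64(136)) [157. 136. 102.]
1.17 (np.int64(260), np.int64(133)) [157. 136. 102.]
1.3 (np.int64(265), np.int64(131)) [157. 136. 101.]
```

Run:
```python
from bench import r
from h import *
s=r.read_state(); print(totool(s,[.4342,-.185,.075]))
```

```text
[ -30.32765698 -429.75202436   91.89214966]
```

```bash
python3 -m crank '[[[-30,-430,0,10,0.1],[-30,-430,0,10,0.1],[-30,-430,0,10,0.1],[-30,-430,0,10,0.1],[-30,-430,0,10,0.1],[-30,-430,0,10,0.1],[-30,-430,0,10,0.1],[-30,-430,0,10,0.1],[-30,-430,0,10,0.1],[-30,-430,40,10,0.1],[-30,-430,90,10,0.1],[-30,-430,92,10,0.1],[-30,-430,92,10,0.1]]]'
python3 - <<'E'
from bench import r
from h import *
c=r.camera("wrist");d=r.camera("side");s=r.read_state()
B=[.4342,-.1850,.034]
u,v=proj(c,B)[0].round().astype(int)
im=c["image"].astype(int); p=im[v-30:v+31,u-40:u+41]
m=((p.min(2)>120)&(p.max(2)-p.min(2)<45)).astype('uint8')
n,l,st,ce=cv2.connectedComponentsWithStats(m)
for i in range(1,n):
    if st[i,4]>60: print("white blob",st[i],ce[i]+[u-40,v-30],world(c,ce[i]+[u-40,v-30],.034))
print("pred",u,v,s["ee_pos"],totool(s,[B[0],B[1],.004]))
a=cv2.resize(c["image"][:,:,::-1][180:420,160:480],(400,300))
b=cv2.resize(d["image"][:,:,::-1][110:230,180:340],(400,300),interpolation=cv2.INTER_CUBIC)
cv2.imwrite("pics/w6.png",np.hstack([a,b]))
E
```

```text
time: 7.9
ee_pos: [0.4317, -0.1856, 0.0739]
eef_rot: [0.208, 0.978, -0.0, -0.002]
ft_force: [1.8, 0.1, 0.5]
width: 0.048
grip_force: 0.0
pred 322 253 [ 0.43387759 -0.18591367  0.07605739] [ 0.20714204  0.93566191 72.05753153]
```

View pics/w6.png

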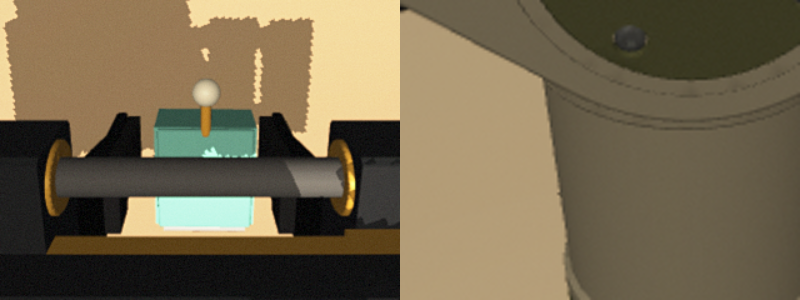

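The right bead is at (325,254) against a prediction of (322,253). The side view is blocked by the arm. I'll descend and grip.

```bash
python3 -m crank '[[[0,2,35,0,0.1],[0,2,70,0,0.1],[0,2,72,0,0.1],[0,2,72,0,-1],[0,2,72,0,-1],[0,2,72,0,-1],[0,2,72,0,-1],[0,2,72,0,-1],[0,2,72,0,-1],[0,2,72,0,-1],[0,2,72,0,-1]]]' 12
```

```text
time: 9.1
ee_pos: [0.434, -0.1839, 0.0026]
eef_rot: [0.208, 0.978, 0.0, 0.0]
ft_force: [0.5, 1.1, 4.4]
width: 0.0145
grip_force: 12.0
```

```bash
python3 -m crank '[[[-0.4,0,-6.5,0,-1],[-1.3,0,-12.8,0,-1],[-2.6,0,-19,0,-1],[-4.4,0,-25.3,0,-1],[-6.7,0,-31.2,0,-1],[-9.4,0,-37,0,-1],[-12.6,0,-42.7,0,-1],[-16.1,0,-48.2,0,-1],[-18.7,0,-51.6,0,-1],[-18.7,0,-51.6,0,-1],[-18.7,0,-51.6,0,-1]]]' 12;  python3 -m crank '[[[0,0,0,0,0.1],[0,0,0,0,0.1],[0,0,0,0,0.1],[0,0,0,0,0.1],[0,0,0,0,0.1],[0,0,0,0,0.1],[0,0,-40,0,0.1],[0,0,-90,0,0.1],[0,0,-130,0,0.1],[0,0,-130,0,0.1]]]'
python3 - <<'E'
from bench import r
from h import *
d=r.camera("side");s=r.read_state()
print(s["ee_pos"],"marker shift",totool(s,[.5717,-.052,.16]))
cv2.imwrite("pics/s7.png",d["image"][:,:,::-1])
beadcheck(d,[.4892,.2447,.034],np.array([.97,-.242,0]))
print("R");beadcheck(d,[.434,-.184,.034],np.array([.914,-.407,0]))
E
```

```text
time: 10.2
ee_pos: [0.4506, -0.1915, 0.0538]
eef_rot: [0.208, 0.978, 0.0, -0.0]
ft_force: [-0.7, 0.9, -0.5]
width: 0.0147
grip_force: 12.0
time: 11.2
ee_pos: [0.4534, -0.1925, 0.1893]
eef_rot: [0.208, 0.978, 0.0, 0.004]
ft_force: [0.1, -1.2, -0.3]
width: 0.0478
grip_force: 0.0
[ 0.45227472 -0.19193748  0.18644377] marker shift [-52.06620645 176.36036772  27.02407393]
0.0 (np.int64(235), np.int64(171)) [182. 159. 121.]
0.13 (np.int64(235), np.int64(166)) [182. 159. 121.]
0.26 (np.int64(236), np.int64(162)) [181. 159. 121.]
0.39 (np.int64(237), np.int64(157)) [182. 159. 121.]
0.52 (np.int64(239), np.int64(152)) [160. 143. 112.]
0.65 (np.int64(242), np.int64(148)) [198. 203. 186.]
0.78 (np.int64(245), np.int64(143)) [181. 159. 121.]
0.91 (np.int64(250), np.int64(139)) [181. 159. 121.]
1.04 (np.int64(254), np.int64(136)) [181. 159. 121.]
1.17 (np.int64(260), np.int64(133)) [181. 159. 121.]
1.3 (np.int64(265), np.int64(131)) [181. 159. 121.]
R
0.0 (np.int64(302), np.int64(368)) [175. 168. 144.]
0.13 (np.int64(303), np.int64(364)) [152. 146. 123.]
0.26 (np.int64(304), np.int64(360)) [114.  99.  73.]
0.39 (np.int64(307), np.int64(356)) [114.  98.  72.]
0.52 (np.int64(311), np.int64(352)) [114.  98.  72.]
0.65 (np.int64(317), np.int64(348)) [113.  98.  72.]
0.78 (np.int64(323), np.int64(344)) [114.  98.  72.]
0.91 (np.int64(330), np.int64(341)) [174. 154. 119.]
1.04 (np.int64(338), np.int64(338)) [193. 172. 134.]
1.17 (np.int64(347), np.int64(335)) [192. 171. 133.]
1.3 (np.int64(356), np.int64(334)) [191. 169. 132.]
```

The left bead still reads white at 0.65 rad, and the right bead is back at 0. So the left tin is the stiff one, and the marker goes beside it. I'll move above the marker.

```bash
python3 -m crank '[[[-52,176,0,0,0.2],[-52,176,0,0,0.2],[-52,176,0,0,0.2],[-52,176,0,0,0.2],[-52,176,40,0,0.2],[-52,176,77,0,0.2],[-52,176,77,0,0.2],[-52,176,77,0,0.2],[-52,176,77,0,0.2]]]'
python3 - <<'E'
from bench import r
from h import *
r.camera("wrist")
c=r.camera("wrist");d=r.camera("side");s=r.read_state()
T=R.from_quat(s["eef_rot"]);w=s["width"]/2
print(s["ee_pos"],w,totool(s,[.5717,-.052,.0]),"marker px w",proj(c,[[.5717,-.052,.0],[.5717,-.052,.045]]))
im=c["image"][:,:,::-1]
red=(c["image"][:,:,0].astype(int)-c["image"][:,:,1]>70)&(c["image"][:,:,1]<70); ys,xs=np.nonzero(red); print("red",xs.min(),xs.max(),ys.min(),ys.max())
for y in (w,-w):
  print("side tip H1",proj(d,s["ee_pos"]+T.apply([[.0095,y,-.026],[-.0095,y,-.026]])).round(0).tolist(),"H2",proj(d,s["ee_pos"]+T.apply([[0,y,0],[-.019,y,0]])).round(0).tolist(),"H0",proj(d,s["ee_pos"]+T.apply([[.0095,y,0],[-.0095,y,0]])).round(0).tolist())
a=cv2.resize(im[180:420,160:480],(400,300))
b=cv2.resize(d["image"][:,:,::-1][150:300,270:420],(400,400),interpolation=cv2.INTER_CUBIC)
cv2.imwrite("pics/s8.png",np.hstack([np.vstack([a,np.zeros((100,400,3),np.uint8)]),b]))
E
```

```text
time: 12.15
ee_pos: [0.5707, -0.0523, 0.1087]
eef_rot: [0.208, 0.978, 0.0, 0.001]
ft_force: [0.2, -0.8, 0.6]
width: 0.0521
grip_force: 0.0
[ 0.5706917  -0.05201662  0.10855657] 0.02605978558337864 [ -0.68185909   0.26798412 108.55877687] marker px w [[319.89599872 227.21862795]
 [320.12695815 241.33853681]]
red 303 639 34 369
side tip H1 [[341.0, 205.0], [354.0, 205.0]] H2 [[347.0, 218.0], [359.0, 218.0]] H0 [[340.0, 218.0], [353.0, 218.0]]
side tip H1 [[344.0, 231.0], [358.0, 231.0]] H2 [[350.0, 243.0], [363.0, 243.0]] H0 [[343.0, 244.0], [356.0, 243.0]]
```

View pics/s8.png

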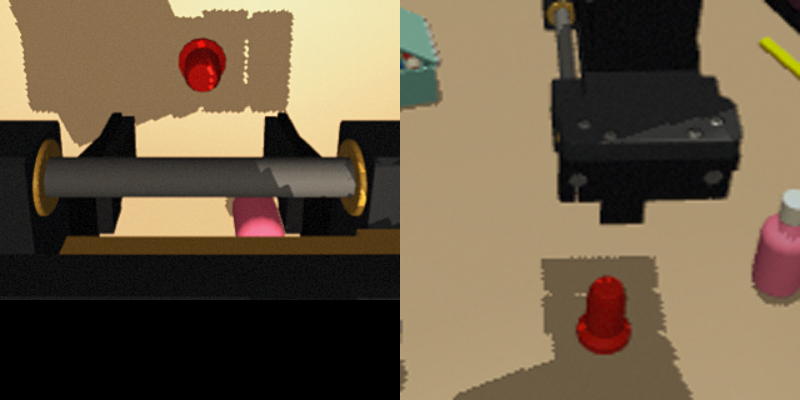

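The near fingertip in the side view is at about (354,233). That confirms the tips end about 23 mm above the reported TCP. The marker is centred, with its foot at (321.6,230) in the wrist view. I'll descend until the reported TCP is about −10 mm, which puts the real tips near z = 13 mm.

```bash
python3 -m crank '[[[-1,1,40,0,0.2],[-1,1,80,0,0.2],[-1,1,100,0,0.2],[-1,1,108,0,0.2],[-1,1,108,0,0.2]]]' 15 && python3 -m crank '[[[0,0,5,0,0.2],[0,0,9,0,0.2],[0,0,9,0,0.2]]]'
```

```text
time: 12.8
ee_pos: [0.5711, -0.0514, -0.001]
eef_rot: [0.208, 0.978, -0.0, -0.0]
ft_force: [0.3, -0.7, 1.1]
width: 0.0521
grip_force: 0.0
time: 13.1
ee_pos: [0.5714, -0.0513, -0.0098]
eef_rot: [0.208, 0.978, 0.0, 0.0]
ft_force: [-0.8, 0.3, -0.7]
width: 0.0519
grip_force: 0.0
```

No contact. I'll close and lift.

```bash
python3 -m crank '[[[0,0,0,0,-1],[0,0,0,0,-1],[0,0,0,0,-1],[0,0,0,0,-1],[0,0,0,0,-1],[0,0,0,0,-1],[0,0,0,0,-1]]]' 15; python3 -m crank '[[[0,0,-5,0,-1],[0,0,-30,0,-1],[0,0,-70,0,-1],[0,0,-110,0,-1],[0,0,-110,0,-1],[0,0,-110,0,-1]]]'
python3 - <<'E'
from bench import r
from h import *
s=r.read_state()
# refined tin L: bead (.4896,.2433), yaw -14
C=np.array([.542,.229]); P=C+.1*np.array([.97,-.242]); print(P,totool(s,[*P,.1]),s["ee_pos"])
E
```

```text
time: 13.8
ee_pos: [0.5712, -0.0513, -0.01]
eef_rot: [0.208, 0.978, 0.0, 0.0]
ft_force: [-0.0, -0.4, 0.6]
width: 0.0234
grip_force: 15.0
time: 14.4
ee_pos: [0.5716, -0.0513, 0.1008]
eef_rot: [0.208, 0.978, 0.0, 0.001]
ft_force: [-1.2, -1.0, -1.2]
width: 0.0237
grip_force: 15.0
[0.639  0.2048] [ 42.62357996 261.38810073   1.06473155] [ 0.57160914 -0.05132391  0.10080951]
```

```bash
python3 -m crank '[[[43,261,0,-10,-1],[43,261,0,-10,-1],[43,261,0,-10,-1],[43,261,0,-10,-1],[43,261,0,-10,-1],[43,261,0,-10,-1],[43,261,0,-10,-1],[43,261,0,-10,-1],[43,261,0,-10,-1],[43,261,0,-10,-1]]]'
python3 - <<'E'
from bench import r
from h import *
s=r.read_state();d=r.camera("top")
print(s["ee_pos"],s["width"],np.hypot(*(s["ee_pos"][:2]-[.542,.229])),totool(s,[.639,.2048,-.0095]))
im=d["image"].astype(int); red=(im[:,:,0]-im[:,:,1]>60)&(im[:,:,1]<60); red[:100]=0
print("red px near old place",red[215:245,330:365].sum())
E
```

```text
time: 15.4
ee_pos: [0.638, 0.2026, 0.0999]
eef_rot: [0.123, 0.992, -0.0, -0.0]
ft_force: [-0.5, 0.6, 0.0]
width: 0.0235
grip_force: 15.0
[0.63803148 0.20262091 0.0999194 ] 0.02345576820849727 0.09958866501507556 [ -0.41216079   2.39897844 109.41831193]
red px near old place 0
```

```bash
python3 -m crank '[[[0,0,40,0,-1],[0,0,75,0,-1],[0,0,95,0,-1],[0,0,104,0,-1],[0,0,107,0,-1],[0,0,109,0,-1],[0,0,109,0,-1],[0,0,109,0,-1]]]'
```

```text
time: 16.25
ee_pos: [0.6387, 0.2048, -0.0079]
eef_rot: [0.122, 0.993, 0.0, 0.001]
ft_force: [-0.4, -0.3, 0.0]
width: 0.0232
grip_force: 15.0
```

```bash
python3 -m crank '[[[0,0,1,0,-1],[0,0,2,0,-1],[0,0,2,0,-1]]]'; python3 -m crank '[[[0,0,0,0,-0.2],[0,0,0,0,0.1],[0,0,0,0,0.2],[0,0,0,0,0.2],[0,0,0,0,0.2],[0,0,0,0,0.2],[0,0,-30,0,0.2],[0,0,-70,0,0.2],[0,0,-120,0,0.2],[0,0,-170,0,0.2],[0,0,-170,0,0.2],[0,0,-170,0,0.2]]]'
python3 - <<'E'
from bench import r
from h import *
c=r.camera("wrist");d=r.camera("side");s=r.read_state()
print(s["ee_pos"],"TCP-marker wrist proj",proj(c,[[.6387,.2048,.0],[.6387,.2048,.045]]).round(1).tolist(), "side",proj(d,[[.6387,.2048,.0],[.6387,.2048,.045]]).round(1).tolist())
for n,k in (("w",c),("s",d)):
    im=k["image"].astype(int); red=((im[:,:,0]-im[:,:,1]>60)&(im[:,:,1]<60)).astype('uint8')
    m,l,st,ce=cv2.connectedComponentsWithStats(red)
    print(n,[(st[i].tolist(),ce[i].round().tolist()) for i in range(1,m) if st[i,4]>80])
beadcheck(d,[.4892,.2447,.034],np.array([.97,-.242,0]))
print("R");beadcheck(d,[.434,-.184,.034],np.array([.914,-.407,0]))
E
```

```text
time: 16.55
ee_pos: [0.6385, 0.2048, -0.01]
eef_rot: [0.122, 0.993, 0.0, 0.0]
ft_force: [-2.3, 0.6, 6.4]
width: 0.0234
grip_force: 15.0
time: 17.75
ee_pos: [0.6387, 0.2048, 0.1603]
eef_rot: [0.122, 0.993, 0.001, 0.001]
ft_force: [-0.3, 1.0, -0.6]
width: 0.0521
grip_force: 0.0
[0.63725895 0.20444169 0.15757394] TCP-marker wrist proj [[319.2, 214.7], [319.3, 224.9]] side [[313.2, 175.5], [313.3, 157.7]]
w [([530, 88, 29, 80, 163], [538.0, 122.0]), ([303, 201, 33, 35, 845], [319.0, 217.0])]
s [([307, 155, 16, 25, 269], [314.0, 168.0]), ([406, 239, 18, 22, 196], [413.0, 252.0])]
0.0 (np.int64(235), np.int64(171)) [159. 137. 103.]
0.13 (np.int64(235), np.int64(166)) [159. 137. 102.]
0.26 (np.int64(236), np.int64(162)) [159. 137. 103.]
0.39 (np.int64(237), np.int64(157)) [159. 137. 102.]
0.52 (np.int64(239), np.int64(152)) [138. 122.  93.]
0.65 (np.int64(242), np.int64(148)) [175. 180. 163.]
0.78 (np.int64(245), np.int64(143)) [158. 137. 103.]
0.91 (np.int64(250), np.int64(139)) [158. 137. 102.]
1.04 (np.int64(254), np.int64(136)) [158. 137. 102.]
1.17 (np.int64(260), np.int64(133)) [158. 137. 102.]
1.3 (np.int64(265), np.int64(131)) [158. 137. 102.]
R
0.0 (np.int64(302), np.int64(368)) [175. 186. 177.]
0.13 (np.int64(303), np.int64(364)) [176. 186. 175.]
0.26 (np.int64(304), np.int64(360)) [175. 155. 120.]
0.39 (np.int64(307), np.int64(356)) [175. 154. 119.]
0.52 (np.int64(311), np.int64(352)) [175. 154. 118.]
0.65 (np.int64(317), np.int64(348)) [172. 152. 117.]
0.78 (np.int64(323), np.int64(344)) [173. 152. 117.]
0.91 (np.int64(330), np.int64(341)) [172. 151. 115.]
1.04 (np.int64(338), np.int64(338)) [170. 150. 114.]
1.17 (np.int64(347), np.int64(335)) [169. 149. 113.]
1.3 (np.int64(356), np.int64(334)) [168. 147. 112.]
```

The marker blob in the side view is tall and sits where I predicted, so it's standing upright about 100 mm from the tin. The left lid is still at 0.65 rad and the right lid is shut. I'm handing in the job.

```bash
python3 -c "
from bench import r
print(r.close_job())"
```

```text
the job is handed in; nothing more can be done
None
```

I handed the job in at about 18 s: the left tin is the stiff one, its lid is still up at about 0.65 rad, the right lid dropped shut, and the red marker stands upright about 100 mm behind the left tin; I never touched the cup or polish bottle, but the hand-in returned no verdict.

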